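Clamp the conductor sample in the test block

TASK

Swing the lever of the clamp block that has the copper rod in it fully shut over the rod, then turn that same block's knob clockwise until it clicks over into its locked position. Leave the rod lying in its groove and the lever and knob of the other, empty clamp block as they are.

Things in the scene. Friction and masses are not known exactly. Their poses are not given: they have to be found in the camera images.
- clamp: Clamp block to work on: the copper rod lies across it. Bolted down; blue, steel top, 140 mm (x) by 150 (y), 50 high. Origin: centre of underside; z up, -x side roughly faces the robot (yaw within 0.5). Groove along y at x = -30 mm, 14 wide, 10 deep. Lever hinge at (50, 35, 58) mm, knob axis at (30, -40). Besides lever and knob only two hinge lugs rise above the top, to 74 mm.
- clamp_lever (a joint): Angle of the steel lever, hinged along block y. 0 = shut, against its stop: flat over the groove, pointing to block -x, handle end 20 mm beyond the block. 1.57 = upright; stop at 1.9. Starts at 1.15 to 1.75. Stays where it is left (0.16 N m friction, about 2 N at the handle); push the handle over to -x and down to shut it.
- clamp_knob (a joint): Turn of the knob about the vertical, clockwise from above. Starts at 0, its unlocked stop; locked stop at 1.2. A spring holds it at either stop: turning needs about 0.1 N m at first, fading to nothing at 0.6; beyond that it snaps on to 1.2 by itself; let go before, it springs back to 0.
- clamp_lever_grip (a point): Middle of the lever's round black handle (56 mm long, 20 to 23 thick), 115 mm from the hinge line (free end at 140) and 6 mm above it in its own z. Own axes: x from free end to hinge, y along the hinge, z out of the lever's upper face (up when shut, towards block +x when upright). From hinge to handle the lever is a bar 34 mm wide, 10 thick.
- clamp_hinge (a point): Point on the lever's hinge line, mid-width of the lever, 58 mm above the table; axes as the block's.
- clamp_knob_grip (a point): On the knob's vertical axis, 96 mm above the table: grip here. The knob's black bar is 60 mm long (own x), 16 thick (own y), from 76 to 110 mm above the table. At joint 0 its x is 0.6 rad anticlockwise of block x, at 1.2 it is 0.6 clockwise of it. The shut lever's top is below 77 mm.
- rod_mid (a point): Middle of the copper rod, 12 mm thick and 200 mm long, lying loose in the groove along the clamp block's y; this point is 46 mm above the table.
- spare: The spare clamp block, alike in every size and axis but with no rod in its groove; to be left as it is. Origin: centre of its underside.
- spare_lever (a joint): Lever of the spare block, same meaning and start range as clamp_lever; leave it.
- spare_knob (a joint): Knob of the spare block, same meaning as clamp_knob; leave it at 0.
- spare_lever_grip (a point): Middle of the spare lever's handle, as clamp_lever_grip.
- spare_knob_grip (a point): On the spare knob's axis, as clamp_knob_grip.
Things that resemble listed ones, but are neither listed nor needed, are in the scene too. Leave any red look-alike of the clamp alone.

How it is judged:
By the outcome, as a careful person would: the job done as asked, in the order asked, and still so for the second after the job is handed in, with the robot touching nothing.
It also fails if it takes over 46 s, if anything falls off the work surface, if the arm or the gripper's body presses on something with over 40 N, if the wrist force passes 120 N, or if a joint passes its speed limit or range.

ROBOT

A 6-joint arm with a two-finger parallel gripper is mounted at the origin on the work surface. World frame = base frame: x ahead of the robot, y to its left, z up, the work surface at z = 0. Lengths are in mm, angles in rad, forces in N, time in s.
With the tool pointing down it reaches from about 300 to 825 mm from the base axis. Payload 5.4 kg.
Tool frame: the origin (TCP) lies on the mounting face of the last link; the fingertips stand 190 mm ahead of it and the grasp point (between the pads) lies 171 mm ahead of it (r.grasp_offset is the distance from the TCP to the grasp point, in mm); z points along the fingers, y is the line along which they close (so a half turn about z gives the same grasp; the last joint's range is limited). The gripper opens to 92 mm and grips with 3 to 60 N. Pads are 20 mm wide; open, the fingers measure 128 mm over their backs; the gripper's body (75 mm by 189 mm) begins 69 mm behind the grasp point.
Start: joints at [1.02, 0.158, 1.597, -0, 1.386, -0.21], TCP at [192.199, 541.911, 404.701] pointing down, gripper open.
Joint ranges: [-2.91, 2.91], [-0.94, 2.29], [0.18, 2.7], [-1.29, 4.43], [0.17, 2.64], [-3, 3]. Speed limits (rad/s): [2.57, 2.57, 3.14, 3.14, 3.14, 3.14].

INTERFACE

Orientations are given as a unit quaternion [x, y, z, w].
In Python, from bench import sense, vision, r gives the robot as it stands.
- The arm moves only by the shell command python3 -m creep 'ROWS' [OPENING] [FORCE]. ROWS is JSON, a list of rows, each an object of numbers: "tx", "ty", "tz": the shift along the tool's x, y, z as a fraction of full scale; "wx", "wy", "wz": the turn, a rotation vector about the tool's x, y, z as a fraction of full scale. In form: [{"tx": .., "ty": .., "tz": .., "wx": .., "wy": .., "wz": ..}, ...]. A call has 1 to 8 rows; each row shifts and turns the commanded pose from where the row before left it, along the tool's axes as they then stand; what a row does not reach is not made up. Full scale, the value 1, is 0.02 m for a shift and 0.12 rad for a turn. A row lasts 1/8 s, in which the tool goes at most 62.5 mm and 10.7 degrees, less where a joint would pass 70% of its speed; a pose out of reach is approached as far as the arm can. A call with a number of a shift or a turn outside -1 to 1 is refused whole. A call with a gripper value outside its range is refused whole. OPENING is the closure, from 0 (fully open) to 1 (shut), set as the call begins (- or left out, the last holds). The fingers move at their own pace and stop on an object; FORCE is the grip in N (left out, the last holds). Time passes only in rows, so rows that do not move let the fingers close. It gives the time, the measured TCP pose, the force, the opening and the grip force at its end, in the units of the state.
- sense(): the state, without advancing time (a new reading comes with each control period).
- vision.snapshot(name): name is "side" or "top"; returns the picture (480x640x3 uint8, blue, green, red); there is no depth.
- vision.calibration(name): a dict with "intrinsics" (3x3 intrinsics, pixels), "eye" and "attitude" of the camera in the world. Camera axes: x right, y up, looking along -z (the intrinsics and any distortion apply to the point x, -y, -z); pixel columns grow to the right and rows downward; lengths in mm; the calibration is good to about 2 mm. A picture is of the moment at which its call begins. calibration takes no time and is no camera call.
- r.finish_job(): hands the job in; it is judged then, once.
The state is a dict: "time": time; "joint_positions": joint angles; "dq": joint speeds; "effort": joint torques, N m; "tcp_pos": TCP position; "orientation": TCP orientation; "ft_force": force on the tool from outside, world axes, zero at the start; "torque": the same for the moment, N m; "opening": opening from 0.0 (shut) to 1.0 (fully open); "grasp_force": force on a finger pad.
Only numpy, scipy, OpenCV 4.12 (cv2) and the standard library are available. Lean on these libraries where they do the work, as an engineer would, in place of code of your own. Each camera call takes 0.05 s, during which the arm holds its last target. There are 200 camera calls.

## Working session

There is one attempt and no reset: what is moved stays moved. The work goes in short steps, Python scripts to look and compute and a shell command to move; the robot and the scene stay as the last step left them, time stands still between calls to the robot, and variables do not carry over. Pictures are saved under pics/ and viewed, at most 10 in all, crops included, and the job is handed in when it is done.

```bash
ls; mkdir -p pics; python3 - <<'E'
from bench import sense, vision, r
import cv2
for n in("top","side"):
    cv2.imwrite(f"pics/{n}0.png",vision.snapshot(n)); c=vision.calibration(n); print(n,c)
print(sense())
E
```

```text
pics
top {'intrinsics': array([[491.72897692,   0.        , 318.92209676],
       [  0.        , 491.72897692, 242.10125644],
       [  0.        ,   0.        ,   1.        ]]), 'eye': array([ 414.77130947,   -8.69439491, 1082.30626861]), 'attitude': array([-0.02328806,  0.01597411,  0.71103498, -0.70258932])}
side {'intrinsics': array([[615.02563187,   0.        , 314.2774838 ],
       [  0.        , 615.02563187, 240.4670076 ],
       [  0.        ,   0.        ,   1.        ]]), 'eye': array([ 291.54830097, -816.66291908,  685.96880767]), 'attitude': array([ 0.4515876 , -0.05345214, -0.09692168,  0.88533479])}
{'time': 0.1, 'joint_positions': array([ 1.01990247e+00,  1.58957724e-01,  1.59809009e+00, -3.20402779e-05,
        1.38623016e+00, -2.10133298e-01]), 'dq': array([-0.00025626,  0.00017488, -0.00303504, -0.00053898, -0.00169644,
        0.00073812]), 'effort': array([-1.47599189e-04, -3.86504102e+01, -3.22959208e+01,  7.02833058e-02,
        3.39004747e-02, -4.75984530e-05]), 'tcp_pos': array([192.07290959, 541.70104888, 403.84114705]), 'orientation': array([ 1.69554166e-01,  9.85520509e-01, -7.88236909e-04, -2.98342803e-04]), 'ft_force': array([0.35680761, 0.02997623, 0.46324712]), 'torque': array([-0.02466871, -0.02738282,  0.01203434]), 'grasp_force': 0.0, 'opening': 1.0007931230667868}
```

View pics/top0.png

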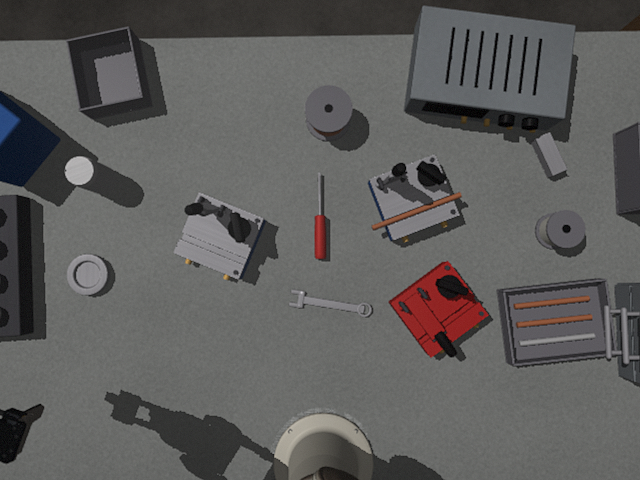

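View pics/side0.png

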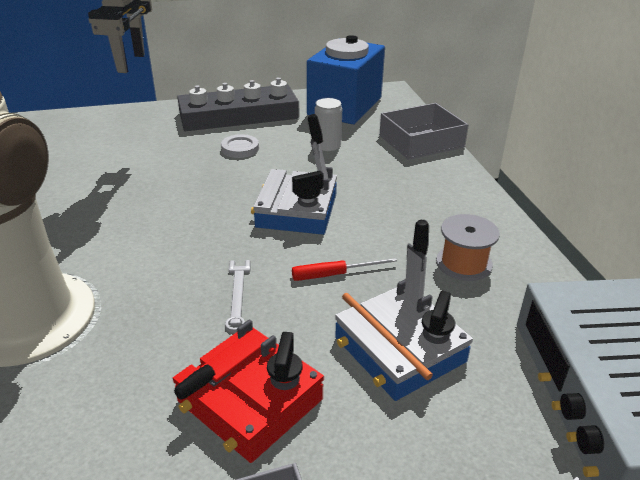

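Top: the clamp with the rod is near (417,198), rod from (374,227) to (461,195), knob near (431,174), lever handle near (399,170). The spare is at (221,235), and the red look-alike at (440,308). Side: the clamp is at (403,340), with its lever roughly upright and its handle at (421,238).

```bash
cat > h.py <<'E'
import numpy as np, cv2
from bench import sense, vision, r
from scipy.spatial.transform import Rotation as R
def ray(n,u,v):
    c=vision.calibration(n); d=np.linalg.inv(c["intrinsics"])@[u,v,1]
    return c["eye"],R.from_quat(c["attitude"]).as_matrix()@(d*[1,-1,-1])
def onz(n,u,v,z):
    e,d=ray(n,u,v); return e+d*(z-e[2])/d[2]
def proj(n,p):
    c=vision.calibration(n); q=R.from_quat(c["attitude"]).inv().apply(np.array(p)-c["eye"])*[1,-1,-1]
    q=c["intrinsics"]@q; return q[:2]/q[2]
E
python3 - <<'E'
from h import *
a=cv2.imread("pics/top0.png")[140:260,355:475]; b=cv2.imread("pics/side0.png")[210:400,320:490]
cv2.imwrite("pics/crops.png",np.hstack([cv2.resize(a,(500,500),interpolation=2)[:500],cv2.resize(b,(300,335))[:335] if 0 else cv2.copyMakeBorder(cv2.resize(b,(300,335)),0,165,0,0,0)]))
t=cv2.imread("pics/top0.png"); h=cv2.cvtColor(t,cv2.COLOR_BGR2HSV)
m=cv2.inRange(h,(5,90,60),(20,255,255)); m[:, :360]=0; m[:, 475:]=0; m[:185]=0;m[240:]=0
k=max(cv2.findContours(m,0,2)[0],key=cv2.contourArea); rr=cv2.minAreaRect(k); print(rr)
bx=cv2.boxPoints(rr); P=[onz("top",*q,46) for q in bx]; print(np.round(P,1), onz("top",*rr[0],46))
s=cv2.imread("pics/side0.png"); h=cv2.cvtColor(s,cv2.COLOR_BGR2HSV)
m=cv2.inRange(h,(5,90,60),(20,255,255)); m[:, :340]=0; m[:, 435:]=0; m[:285]=0;m[380:]=0
k=max(cv2.findContours(m,0,2)[0],key=cv2.contourArea); rr=cv2.minAreaRect(k); print(rr,onz("side",*rr[0],46))
E
```

```text
((416.18353271484375, 210.48548889160156), (5.509664535522461, 94.33733367919922), 69.29095458984375)
[[ 508.1 -108.9   46. ]
 [ 576.6 -296.7   46. ]
 [ 565.6 -300.5   46. ]
 [ 497.2 -112.9   46. ]] [ 536.85819832 -204.68606293   46.        ]
((387.08642578125, 335.3974609375), (120.9328842163086, 8.20742416381836), 44.22577667236328) [ 542.48126816 -209.00842671   46.        ]
```

View pics/crops.png

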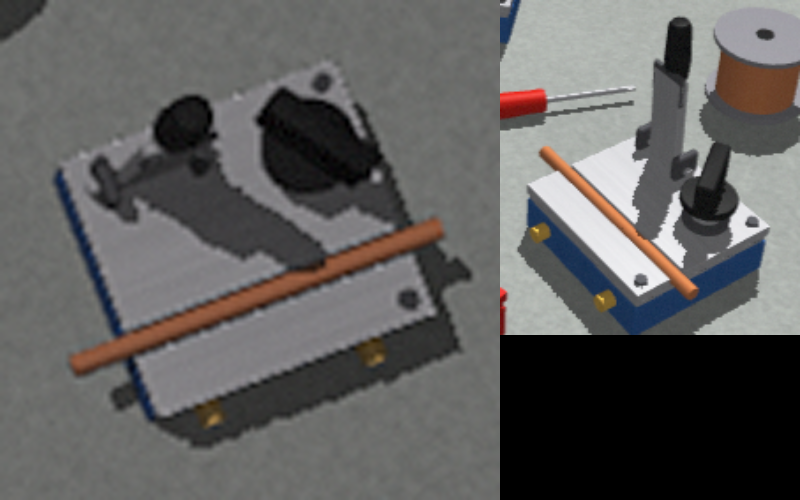

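```bash
python3 - <<'E'
from h import *
cs=np.array([(57,170),(335,62),(440,310),(160,415)])/4.1667+[355,140]
P=np.array([onz("top",*q,50) for q in cs]); print(np.round(P,1)); c=P.mean(0)
print("edges",[np.round(np.linalg.norm(P[i]-P[i-1])) for i in range(4)],[np.degrees(np.arctan2(*(P[i]-P[i-1])[1::-1]))for i in range(4)])
yaw=np.arctan2(68.4,187.7); M=R.from_euler('z',yaw)
print("centre corners",c, "yaw",yaw)
rod=np.array([539,-206.5,0]); print("rod in block",M.inv().apply(rod-c))
for n,u,v in (("top",399.4,168.8),("side",421.8,225)):
    pass
e1,d1=ray("top",399.4,168.8);e2,d2=ray("side",421.8,226)
d1/=np.linalg.norm(d1);d2/=np.linalg.norm(d2)
t=np.linalg.lstsq(np.c_[d1,-d2],e2-e1,rcond=None)[0];a,b=e1+t[0]*d1,e2+t[1]*d2
print(a,b); f=(a+b)/2; q=M.inv().apply(f-[c[0],c[1],0]); print("free end in block",q, "ang",np.arctan2(q[2]-58,50-q[0]), np.hypot(q[2]-58,50-q[0]))
k=onz("top",355+319/4.1667,140+136/4.1667,110); print("knob bar ctr",k,"pred",c+M.apply([30,-40,0]))
a,b=[onz("top",355+x/4.1667,140+y/4.1667,110) for x,y in((270,105),(365,175))];print("bar dir",np.arctan2(*(a-b)[1::-1])-yaw)
E
```

```text
[[ 600.8 -105.1   50. ]
 [ 654.2 -247.2   50. ]
 [ 526.9 -296.9   50. ]
 [ 475.6 -154.8   50. ]]
edges [np.float64(135.0), np.float64(152.0), np.float64(137.0), np.float64(151.0)] [np.float64(21.650246267756717), np.float64(-69.39132510480243), np.float64(-158.66806004278789), np.float64(109.86027639080896)]
centre corners [ 564.37075546 -201.01455059   50.        ] yaw 0.34945526127123916
rod in block [-25.71547217   3.53268724 -50.        ]
[ 596.76657525 -148.42125058  190.78850595] [ 601.8200941  -149.84340866  192.04302967]
free end in block [ 50.57558467  36.78942276 191.41576781] ang 1.575110517763017 133.41700940019035
knob bar ctr [ 604.65319577 -224.84472792  110.        ] pred [ 606.25297811 -228.3253438    50.        ]
bar dir 0.5631870606799332
```

```bash
cat > rel.py <<'E'
from h import *
import sys
C=np.array([565,-200.5,0]); YAW=.357; B=R.from_euler('z',YAW)
def show():
    s=sense(); T=R.from_quat(s["orientation"]); M=T.as_matrix(); p=s["tcp_pos"]
    tip=B.inv().apply(p+190*M[:,2]-C)
    print("t",round(s["time"],2),"tip in block",np.round(tip,1),"tool y yaw",round(np.arctan2(M[1,1],M[0,1]),3),"want -1.214; tilt",np.round(M[:,2],3),"F",np.round(s["ft_force"],1),"open",round(s["opening"],2),"q",np.round(s["joint_positions"],2))
    return tip,M,p
if __name__=="__main__":
    tip,M,p=show()
    if len(sys.argv)>3:
        g=np.array([float(v) for v in sys.argv[1:4]]); d=M.T@B.apply(g-tip); print("tool shift in rows units",np.round(d/20,2))
E
W='{"wz":1,"tz":-0.15}' >/dev/null
python3 -m creep '[{"wz":1,"tz":-0.15},{"wz":1,"tz":-0.15},{"wz":1,"tz":-0.15},{"wz":1,"tz":-0.15},{"wz":1,"tz":-0.15},{"wz":1,"tz":-0.15},{"wz":1,"tz":-0.15},{"wz":1,"tz":-0.15}]' 1 20
python3 -m creep '[{"wz":1},{"wz":1},{"wz":1},{"wz":1},{"wz":1},{"wz":1},{"wz":1},{"wz":1}]'
python3 -m creep '[{"wz":1},{"wz":1},{"wz":1},{"wz":1},{"wz":0.4}]'
python3 rel.py 95 35 225
```

```text
t 0.1 tip in block [-90.3 825.5 213.8] tool y yaw 1.23 want -1.214; tilt [-0.001 -0.001 -1.   ] F [0.4 0.  0.5] open 1.0 q [ 1.02  0.16  1.6  -0.    1.39 -0.21]
tool shift in rows units [-32.49 -24.34  -0.53]$[0]: bad value
$[0]: bad value
$[0]: bad value
```

```bash

python3 -m creep '[{"tx":0,"ty":0,"tz":-0.15,"wx":0,"wy":0,"wz":1},{"tx":0,"ty":0,"tz":-0.15,"wx":0,"wy":0,"wz":1},{"tx":0,"ty":0,"tz":-0.15,"wx":0,"wy":0,"wz":1},{"tx":0,"ty":0,"tz":-0.15,"wx":0,"wy":0,"wz":1},{"tx":0,"ty":0,"tz":-0.15,"wx":0,"wy":0,"wz":1},{"tx":0,"ty":0,"tz":-0.15,"wx":0,"wy":0,"wz":1},{"tx":0,"ty":0,"tz":-0.15,"wx":0,"wy":0,"wz":1},{"tx":0,"ty":0,"tz":-0.15,"wx":0,"wy":0,"wz":1}]' 1 20
python3 rel.py 95 35 225
```

```text
time: 1.1
tcp_pos: [192.1, 541.8, 428.2]
orientation: [0.607, 0.795, -0.001, 0.0]
ft_force: [-0.8, 0.2, -0.0]
opening: 0.152
grasp_force: 0.0
t 1.1 tip in block [-90.1 825.6 238.2] tool y yaw 0.266 want -1.214; tilt [-0.001 -0.001 -1.   ] F [-0.8  0.2 -0. ] open 0.15 q [ 1.02  0.14  1.57 -0.    1.43  0.75]
tool shift in rows units [-38.53  12.81   0.68]
```

Works as expected (all six keys are needed). I'll finish the turn.

```bash

python3 -m creep '[{"tx":0,"ty":0,"tz":0,"wx":0,"wy":0,"wz":1},{"tx":0,"ty":0,"tz":0,"wx":0,"wy":0,"wz":1},{"tx":0,"ty":0,"tz":0,"wx":0,"wy":0,"wz":1},{"tx":0,"ty":0,"tz":0,"wx":0,"wy":0,"wz":1},{"tx":0,"ty":0,"tz":0,"wx":0,"wy":0,"wz":1},{"tx":0,"ty":0,"tz":0,"wx":0,"wy":0,"wz":1},{"tx":0,"ty":0,"tz":0,"wx":0,"wy":0,"wz":1},{"tx":0,"ty":0,"tz":0,"wx":0,"wy":0,"wz":1}]' >/dev/null
python3 -m creep '[{"tx":0,"ty":0,"tz":0,"wx":0,"wy":0,"wz":1},{"tx":0,"ty":0,"tz":0,"wx":0,"wy":0,"wz":1},{"tx":0,"ty":0,"tz":0,"wx":0,"wy":0,"wz":1},{"tx":0,"ty":0,"tz":0,"wx":0,"wy":0,"wz":1},{"tx":0,"ty":0,"tz":0,"wx":0,"wy":0,"wz":0.35}]' >/dev/null
python3 rel.py 95 35 225
```

```text
t 2.73 tip in block [-90.1 825.7 238.1] tool y yaw -1.214 want -1.214; tilt [-0.001 -0.001 -1.   ] F [-0.1  0.4 -0.3] open 0.01 q [1.02 0.14 1.57 0.   1.43 2.23]
tool shift in rows units [ 9.26 39.53  0.67]
```

```bash

python3 -m creep '[{"tx":0.23,"ty":0.99,"tz":0,"wx":0,"wy":0,"wz":0},{"tx":0.23,"ty":0.99,"tz":0,"wx":0,"wy":0,"wz":0},{"tx":0.23,"ty":0.99,"tz":0,"wx":0,"wy":0,"wz":0},{"tx":0.23,"ty":0.99,"tz":0,"wx":0,"wy":0,"wz":0},{"tx":0.23,"ty":0.99,"tz":0,"wx":0,"wy":0,"wz":0},{"tx":0.23,"ty":0.99,"tz":0,"wx":0,"wy":0,"wz":0},{"tx":0.23,"ty":0.99,"tz":0,"wx":0,"wy":0,"wz":0},{"tx":0.23,"ty":0.99,"tz":0,"wx":0,"wy":0,"wz":0}]' >/dev/null
python3 -m creep '[{"tx":0.23,"ty":0.99,"tz":0,"wx":0,"wy":0,"wz":0},{"tx":0.23,"ty":0.99,"tz":0,"wx":0,"wy":0,"wz":0},{"tx":0.23,"ty":0.99,"tz":0,"wx":0,"wy":0,"wz":0},{"tx":0.23,"ty":0.99,"tz":0,"wx":0,"wy":0,"wz":0},{"tx":0.23,"ty":0.99,"tz":0,"wx":0,"wy":0,"wz":0},{"tx":0.23,"ty":0.99,"tz":0,"wx":0,"wy":0,"wz":0},{"tx":0.23,"ty":0.99,"tz":0,"wx":0,"wy":0,"wz":0},{"tx":0.23,"ty":0.99,"tz":0,"wx":0,"wy":0,"wz":0}]' >/dev/null
python3 rel.py 95 35 225
python3 -m creep '[{"tx":0.23,"ty":0.99,"tz":0,"wx":0,"wy":0,"wz":0},{"tx":0.23,"ty":0.99,"tz":0,"wx":0,"wy":0,"wz":0},{"tx":0.23,"ty":0.99,"tz":0,"wx":0,"wy":0,"wz":0},{"tx":0.23,"ty":0.99,"tz":0,"wx":0,"wy":0,"wz":0},{"tx":0.23,"ty":0.99,"tz":0,"wx":0,"wy":0,"wz":0},{"tx":0.23,"ty":0.99,"tz":0,"wx":0,"wy":0,"wz":0},{"tx":0.23,"ty":0.99,"tz":0,"wx":0,"wy":0,"wz":0},{"tx":0.23,"ty":0.99,"tz":0,"wx":0,"wy":0,"wz":0}]' >/dev/null
python3 rel.py 95 35 225
```

```text
t 4.72 tip in block [-15.8 507.7 238.8] tool y yaw -1.212 want -1.214; tilt [ 0.  0. -1.] F [0.5 0.4 0. ] open 0.01 q [ 0.36 -0.17  1.87 -0.    1.43  1.58]
tool shift in rows units [ 5.51 23.64  0.69]
t 5.72 tip in block [ 21.  349.4 238.8] tool y yaw -1.213 want -1.214; tilt [ 0. -0. -1.] F [-0.4 -0.3  0.2] open 0.01 q [ 0.03 -0.11  1.82 -0.    1.43  1.24]
tool shift in rows units [ 3.68 15.73  0.69]
```

```bash

python3 -m creep '[{"tx":0.24,"ty":0.99,"tz":0,"wx":0,"wy":0,"wz":0},{"tx":0.24,"ty":0.99,"tz":0,"wx":0,"wy":0,"wz":0},{"tx":0.24,"ty":0.99,"tz":0,"wx":0,"wy":0,"wz":0},{"tx":0.24,"ty":0.99,"tz":0,"wx":0,"wy":0,"wz":0},{"tx":0.24,"ty":0.99,"tz":0,"wx":0,"wy":0,"wz":0},{"tx":0.24,"ty":0.99,"tz":0,"wx":0,"wy":0,"wz":0},{"tx":0.24,"ty":0.99,"tz":0,"wx":0,"wy":0,"wz":0},{"tx":0.24,"ty":0.99,"tz":0,"wx":0,"wy":0,"wz":0}]' >/dev/null
python3 -m creep '[{"tx":0.24,"ty":0.98,"tz":0,"wx":0,"wy":0,"wz":0},{"tx":0.24,"ty":0.98,"tz":0,"wx":0,"wy":0,"wz":0},{"tx":0.24,"ty":0.98,"tz":0,"wx":0,"wy":0,"wz":0},{"tx":0.24,"ty":0.98,"tz":0,"wx":0,"wy":0,"wz":0},{"tx":0.24,"ty":0.98,"tz":0,"wx":0,"wy":0,"wz":0},{"tx":0.24,"ty":0.98,"tz":0,"wx":0,"wy":0,"wz":0},{"tx":0.24,"ty":0.98,"tz":0,"wx":0,"wy":0,"wz":0},{"tx":0,"ty":0.6,"tz":0.5,"wx":0,"wy":0,"wz":0}]' >/dev/null
python3 rel.py 95 35 165
python3 - <<'E'
from h import *
a=vision.snapshot("top")[100:260,340:500]; b=vision.snapshot("side")[100:400,300:600]
cv2.imwrite("pics/c2.png",np.hstack([cv2.resize(a,(400,400)),cv2.resize(b,(400,400))]))
E
```

```text
t 7.72 tip in block [ 94.5  41.7 229. ] tool y yaw -1.212 want -1.214; tilt [ 0.002 -0.001 -1.   ] F [ 0.3 -0.3 -0.6] open 0.0 q [-0.38  0.35  1.35 -0.    1.45  0.83]
tool shift in rows units [0.02 0.33 3.2 ]
```

View pics/c2.png

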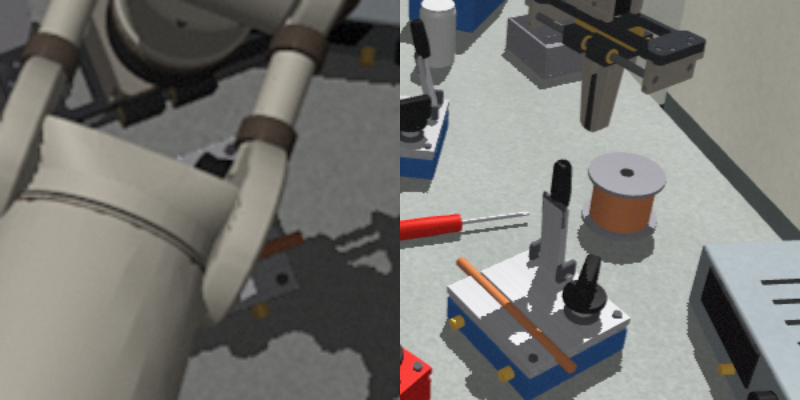

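The finger is above and behind (+x of) the lever, whose handle is at crop (562,180). I'll descend, then sweep the first half.

```bash

python3 -m creep '[{"tx":0,"ty":0.1,"tz":0.8,"wx":0,"wy":0,"wz":0},{"tx":0,"ty":0.1,"tz":0.8,"wx":0,"wy":0,"wz":0},{"tx":0,"ty":0.1,"tz":0.8,"wx":0,"wy":0,"wz":0},{"tx":0,"ty":0,"tz":0.8,"wx":0,"wy":0,"wz":0},{"tx":0,"ty":0,"tz":0,"wx":0,"wy":0,"wz":0}]' >/dev/null
python3 rel.py
python3 -m creep '[{"tx":-0.64,"ty":0,"tz":0,"wx":0,"wy":0,"wz":0},{"tx":-0.64,"ty":0,"tz":0,"wx":0,"wy":0,"wz":0},{"tx":-0.68,"ty":0,"tz":0.02,"wx":0,"wy":0,"wz":0},{"tx":-0.68,"ty":0,"tz":0.02,"wx":0,"wy":0,"wz":0},{"tx":-0.65,"ty":0,"tz":0.19,"wx":0,"wy":0,"wz":0},{"tx":-0.65,"ty":0,"tz":0.19,"wx":0,"wy":0,"wz":0}]'
python3 rel.py -6.7 35 143.4
python3 - <<'E'
from h import *
b=vision.snapshot("side")[100:400,300:600]
cv2.imwrite("pics/c3.png",cv2.resize(b,(500,500)))
E
```

```text
t 8.45 tip in block [ 93.   38.4 162.4] tool y yaw -1.212 want -1.214; tilt [-0.004  0.001 -1.   ] F [ 1.   0.3 -0.4] open 0.0 q [-0.39  0.4   1.41  0.    1.34  0.82]
time: 9.2
tcp_pos: [565.3, -160.6, 346.0]
orientation: [0.984, 0.178, 0.0, 0.0]
ft_force: [0.9, 0.5, 1.1]
opening: 0.007
grasp_force: 0.6
t 9.2 tip in block [ 14.2  37.2 156. ] tool y yaw -1.212 want -1.214; tilt [ 0. -0. -1.] F [0.9 0.5 1.1] open 0.01 q [-0.48  0.24  1.62 -0.    1.28  0.73]
tool shift in rows units [-1.04  0.11  0.63]
```

View pics/c3.png

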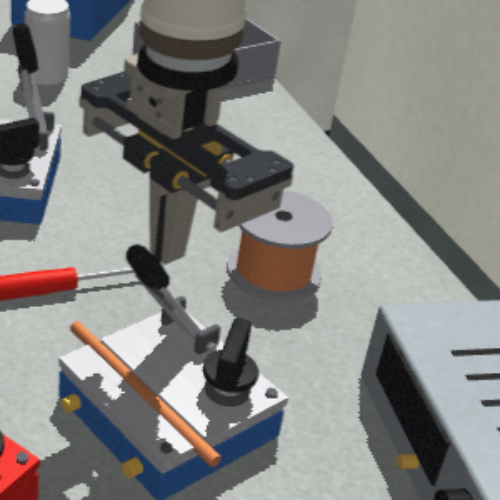

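The lever is tipping with the finger, handle at crop (148,268). I'll continue the arc down.

```bash

python3 -m creep '[{"tx":-0.55,"ty":0.05,"tz":0.32,"wx":0,"wy":0,"wz":0},{"tx":-0.52,"ty":0.05,"tz":0.35,"wx":0,"wy":0,"wz":0},{"tx":-0.48,"ty":0,"tz":0.48,"wx":0,"wy":0,"wz":0},{"tx":-0.48,"ty":0,"tz":0.48,"wx":0,"wy":0,"wz":0},{"tx":-0.34,"ty":0,"tz":0.58,"wx":0,"wy":0,"wz":0},{"tx":-0.34,"ty":0,"tz":0.58,"wx":0,"wy":0,"wz":0},{"tx":-0.19,"ty":0,"tz":0.5,"wx":0,"wy":0,"wz":0}]'
python3 rel.py -47 35 75
```

```text
time: 10.12
tcp_pos: [512.2, -182.6, 279.5]
orientation: [0.984, 0.178, -0.0, -0.0]
ft_force: [0.4, -0.2, 1.1]
opening: 0.007
grasp_force: 0.4
t 10.12 tip in block [-43.3  35.2  89.5] tool y yaw -1.212 want -1.214; tilt [-0.  0. -1.] F [ 0.4 -0.2  1.1] open 0.01 q [-0.56  0.21  1.8   0.    1.13  0.65]
tool shift in rows units [-0.19  0.01  0.73]
```

```bash

python3 -m creep '[{"tx":-0.3,"ty":0,"tz":0.3,"wx":0,"wy":0,"wz":0},{"tx":-0.3,"ty":0,"tz":0.3,"wx":0,"wy":0,"wz":0},{"tx":-0.1,"ty":0,"tz":0.1,"wx":0,"wy":0,"wz":0},{"tx":0,"ty":0,"tz":0.05,"wx":0,"wy":0,"wz":0}]' | grep force
python3 rel.py
python3 -m creep '[{"tx":0,"ty":0,"tz":0.05,"wx":0,"wy":0,"wz":0},{"tx":0,"ty":0,"tz":0,"wx":0,"wy":0,"wz":0}]' | grep force
python3 rel.py
```

```text
ft_force: [-2.3, 1.2, 3.6]
grasp_force: 2.2
t 10.62 tip in block [-57.2  35.2  75.6] tool y yaw -1.212 want -1.214; tilt [-0.001  0.    -1.   ] F [-2.3  1.2  3.6] open 0.01 q [-0.59  0.21  1.84 -0.    1.1   0.63]
ft_force: [-5.5, 0.5, 7.5]
grasp_force: 3.8
t 10.88 tip in block [-57.1  35.1  75.5] tool y yaw -1.211 want -1.214; tilt [-0.001 -0.    -1.   ] F [-5.5  0.5  7.5] open 0.01 q [-0.59  0.21  1.84 -0.    1.1   0.63]
```

```bash

python3 -m creep '[{"tx":0,"ty":0,"tz":0.06,"wx":0,"wy":0,"wz":0},{"tx":0,"ty":0,"tz":0,"wx":0,"wy":0,"wz":0}]' | grep force
python3 -m creep '[{"tx":0,"ty":0,"tz":-1,"wx":0,"wy":0,"wz":0},{"tx":0,"ty":0,"tz":-1,"wx":0,"wy":0,"wz":0},{"tx":0,"ty":0,"tz":-1,"wx":0,"wy":0,"wz":-1},{"tx":0,"ty":0,"tz":-1,"wx":0,"wy":0,"wz":-1},{"tx":0,"ty":0,"tz":0,"wx":0,"wy":0,"wz":-1},{"tx":0,"ty":0,"tz":0,"wx":0,"wy":0,"wz":-1},{"tx":0,"ty":0,"tz":0,"wx":0,"wy":0,"wz":-1}]' 0.45 25 >/dev/null
python3 rel.py 30 -40 150
python3 - <<'E'
from h import *
b=vision.snapshot("side"); cv2.imwrite("pics/side4.png",b); b=b[200:400,300:500]
cv2.imwrite("pics/c4.png",cv2.resize(b,(600,600),interpolation=cv2.INTER_CUBIC))
E
```

```text
ft_force: [-7.6, 2.2, 14.6]
grasp_force: 7.2
t 12.0 tip in block [-56.6  35.1 153.4] tool y yaw -0.608 want -1.214; tilt [ 0. -0. -1.] F [-0.5  0.2  0.2] open 0.55 q [-0.59  0.11  1.78 -0.    1.26  0.02]
tool shift in rows units [1.42 5.55 0.17]
```

View pics/c4.png

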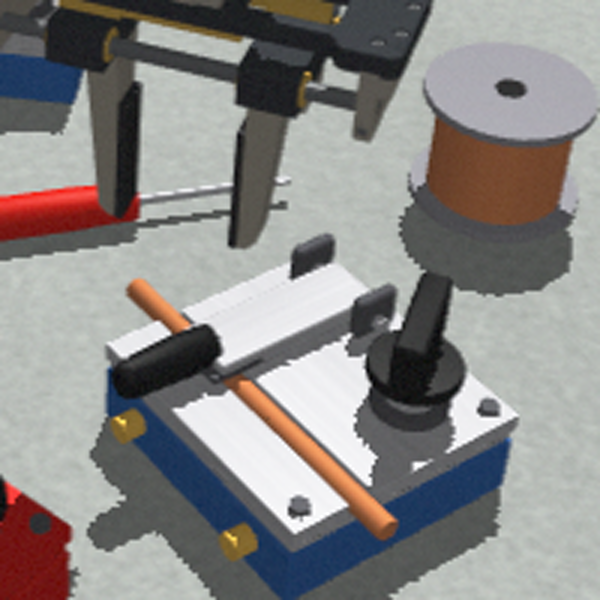

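```bash
python3 - <<'E'
from rel import *
for z in (72,76): 
    k=onz("side",300+415/3,200+367/3,z); print(k,B.inv().apply(k-C))
for p in ([30,-40,76],[30,-40,110],[-65,35,64],[-70,-75,50],[70,-75,50],[-70,75,50]):
    print(p,(proj("side",C+B.apply(p))-[300,200])*3)
E
```

```text
[ 612.8265187  -224.16430929   72.        ] [ 36.54118265 -38.88595371  72.        ]
[ 610.73339466 -228.02443119   76.        ] [ 33.23105392 -41.77121922  76.        ]
[30, -40, 76] [407.40315803 367.37382257]
[30, -40, 110] [416.37137669 314.00852082]
[-65, 35, 64] [152.61716902 368.68276544]
[-70, -75, 50] [286.33600591 539.17969284]
[70, -75, 50] [512.29486693 418.09292911]
[-70, 75, 50] [ 96.7252271 346.2901319]
```

The lever is flat shut with its handle at crop (165,362), the rod is in its groove, and the knob disc is at (415,367). Next I go over the knob and down.

```bash

python3 -m creep '[{"tx":0.18,"ty":0.69,"tz":0,"wx":0,"wy":0,"wz":0},{"tx":0.18,"ty":0.69,"tz":0,"wx":0,"wy":0,"wz":0},{"tx":0.18,"ty":0.69,"tz":0,"wx":0,"wy":0,"wz":0},{"tx":0.18,"ty":0.69,"tz":0,"wx":0,"wy":0,"wz":0},{"tx":0.18,"ty":0.69,"tz":0,"wx":0,"wy":0,"wz":0},{"tx":0.18,"ty":0.69,"tz":0,"wx":0,"wy":0,"wz":0},{"tx":0.18,"ty":0.69,"tz":0,"wx":0,"wy":0,"wz":0},{"tx":0.18,"ty":0.69,"tz":0,"wx":0,"wy":0,"wz":0}]' >/dev/null
python3 -m creep '[{"tx":0,"ty":0,"tz":0.6,"wx":0,"wy":0,"wz":0},{"tx":0,"ty":0,"tz":0.6,"wx":0,"wy":0,"wz":0},{"tx":0,"ty":0,"tz":0,"wx":0,"wy":0,"wz":0}]' >/dev/null
python3 rel.py 30.4 -39 80
python3 - <<'E'
from h import *
b=vision.snapshot("side")[160:360,320:520]
cv2.imwrite("pics/c5.png",cv2.resize(b,(600,600),interpolation=cv2.INTER_CUBIC))
E
```

```text
t 13.43 tip in block [ 28.2 -38.1 127. ] tool y yaw -0.612 want -1.214; tilt [-0.004  0.002 -1.   ] F [0.1 0.3 0.2] open 0.55 q [-0.54  0.41  1.46 -0.    1.27  0.07]
tool shift in rows units [0.07 0.11 2.35]
```

View pics/c5.png

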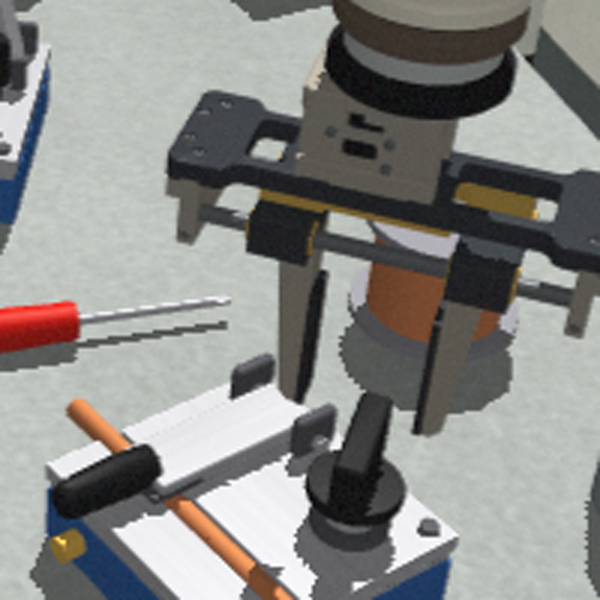

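```bash
python3 - <<'E'
from rel import *
for (u,v),(s,t) in (((423,7),None),((406,109),(528,287))) if 0 else (((406,109),(528,287)),):
    for z in (60,80,100,120,140,160): print(z,onz("top",u,v,z)[:2],onz("side",s,t,z)[:2])
print(B.apply([30,-40,0])+C)
E
```

```text
60 [ 750.67858674 -185.46000744] [ 788.10360611 -167.19479602]
80 [ 744.10702815 -182.00183413] [ 772.23842883 -187.94561028]
100 [ 737.53546955 -178.54366083] [ 756.37325156 -208.69642454]
120 [ 730.96391096 -175.08548752] [ 740.50807428 -229.4472388 ]
140 [ 724.39235236 -171.62731421] [ 724.64289701 -250.19805306]
160 [ 717.82079377 -168.1691409 ] [ 708.77771973 -270.94886733]
[ 607.08708147 -227.49402848    0.        ]
```

The fingers straddle the bar (fingers at crop (300,390) and (428,425), bar at (370,420)). I'll descend and close.

```bash

python3 -m creep '[{"tx":0.03,"ty":0.05,"tz":0.8,"wx":0,"wy":0,"wz":0},{"tx":0.03,"ty":0.05,"tz":0.8,"wx":0,"wy":0,"wz":0},{"tx":0,"ty":0,"tz":0.72,"wx":0,"wy":0,"wz":0},{"tx":0,"ty":0,"tz":0,"wx":0,"wy":0,"wz":0}]' >/dev/null
python3 rel.py
python3 -m creep '[{"tx":0,"ty":0,"tz":0,"wx":0,"wy":0,"wz":0},{"tx":0,"ty":0,"tz":0,"wx":0,"wy":0,"wz":0},{"tx":0,"ty":0,"tz":0,"wx":0,"wy":0,"wz":0},{"tx":0,"ty":0,"tz":0,"wx":0,"wy":0,"wz":0}]' 1 20 | grep -v tcp
python3 rel.py
```

```text
t 13.97 tip in block [ 30.6 -39.4  80.6] tool y yaw -0.612 want -1.214; tilt [-0.003  0.002 -1.   ] F [-0.1  0.2  0.6] open 0.55 q [-0.54  0.47  1.48 -0.    1.19  0.07]
time: 14.48
orientation: [0.887, 0.461, -0.001, -0.001]
ft_force: [-3.9, 3.3, 4.0]
opening: 0.172
grasp_force: 20.0
t 14.47 tip in block [ 31.1 -39.8  83.3] tool y yaw -0.612 want -1.214; tilt [-0.002  0.001 -1.   ] F [-3.9  3.3  4. ] open 0.17 q [-0.54  0.47  1.48  0.    1.19  0.07]
```

Gripped (15.8 mm). Now I turn it clockwise.

```bash

python3 -m creep '[{"tx":0,"ty":0,"tz":0,"wx":0,"wy":0,"wz":0.8},{"tx":0,"ty":0,"tz":0,"wx":0,"wy":0,"wz":0.8},{"tx":0,"ty":0,"tz":0,"wx":0,"wy":0,"wz":0.8},{"tx":0,"ty":0,"tz":0,"wx":0,"wy":0,"wz":0.8}]' | grep force
python3 rel.py
python3 -m creep '[{"tx":0,"ty":0,"tz":0,"wx":0,"wy":0,"wz":0.8},{"tx":0,"ty":0,"tz":0,"wx":0,"wy":0,"wz":0.8},{"tx":0,"ty":0,"tz":0,"wx":0,"wy":0,"wz":0.8},{"tx":0,"ty":0,"tz":0,"wx":0,"wy":0,"wz":0.8},{"tx":0,"ty":0,"tz":0,"wx":0,"wy":0,"wz":0.8},{"tx":0,"ty":0,"tz":0,"wx":0,"wy":0,"wz":0.8},{"tx":0,"ty":0,"tz":0,"wx":0,"wy":0,"wz":0.8}]' | grep force
python3 rel.py
```

```text
ft_force: [-6.6, 3.8, 5.1]
grasp_force: 20.0
t 14.97 tip in block [ 30.8 -39.3  83.3] tool y yaw -0.999 want -1.214; tilt [-0.003  0.002 -1.   ] F [-6.6  3.8  5.1] open 0.17 q [-0.54  0.47  1.48  0.    1.19  0.46]
ft_force: [-6.8, 5.7, 7.3]
grasp_force: 20.0
t 15.85 tip in block [ 31.  -38.3  83.3] tool y yaw -1.671 want -1.214; tilt [-0.004  0.004 -1.   ] F [-6.8  5.7  7.3] open 0.17 q [-0.54  0.47  1.48  0.    1.2   1.13]
```

```bash

python3 -m creep '[{"tx":0,"ty":0,"tz":0,"wx":0,"wy":0,"wz":0.6},{"tx":0,"ty":0,"tz":0,"wx":0,"wy":0,"wz":0.6},{"tx":0,"ty":0,"tz":0,"wx":0,"wy":0,"wz":0}]' | grep force
python3 rel.py; python3 -c "from h import *;print(sense()['torque'])"
python3 -m creep '[{"tx":0,"ty":0,"tz":0,"wx":0,"wy":0,"wz":0},{"tx":0,"ty":0,"tz":0,"wx":0,"wy":0,"wz":0},{"tx":0,"ty":0,"tz":0,"wx":0,"wy":0,"wz":0},{"tx":0,"ty":0,"tz":0,"wx":0,"wy":0,"wz":0}]' 0.45 | grep force
python3 -m creep '[{"tx":0,"ty":0,"tz":-0.5,"wx":0,"wy":0,"wz":0},{"tx":0,"ty":0,"tz":-1,"wx":0,"wy":0,"wz":0},{"tx":0,"ty":0,"tz":-1,"wx":0,"wy":0,"wz":0},{"tx":0,"ty":0,"tz":-1,"wx":0,"wy":0,"wz":0},{"tx":0,"ty":0,"tz":-1,"wx":0,"wy":0,"wz":0},{"tx":0,"ty":0,"tz":-1,"wx":0,"wy":0,"wz":0},{"tx":0,"ty":0,"tz":0,"wx":0,"wy":0,"wz":0}]'
python3 - <<'E'
from h import *
b=vision.snapshot("side")
cv2.imwrite("pics/c6.png",cv2.resize(b[100:400,230:530],(600,600),interpolation=cv2.INTER_CUBIC))
E
```

```text
ft_force: [-6.4, 6.9, 7.6]
grasp_force: 20.0
t 16.23 tip in block [ 31.1 -38.1  83.3] tool y yaw -1.812 want -1.214; tilt [-0.004  0.004 -1.   ] F [-6.4  6.9  7.6] open 0.17 q [-0.54  0.47  1.48  0.    1.2   1.27]
[ 1.27662816  1.20478442 -0.15170506]
ft_force: [-0.6, -0.7, -0.5]
grasp_force: 0.0
time: 17.6
tcp_pos: [609.2, -227.7, 385.6]
orientation: [0.993, -0.12, 0.002, 0.001]
ft_force: [-0.4, -0.2, -0.3]
opening: 0.549
grasp_force: 0.0
```

View pics/c6.png

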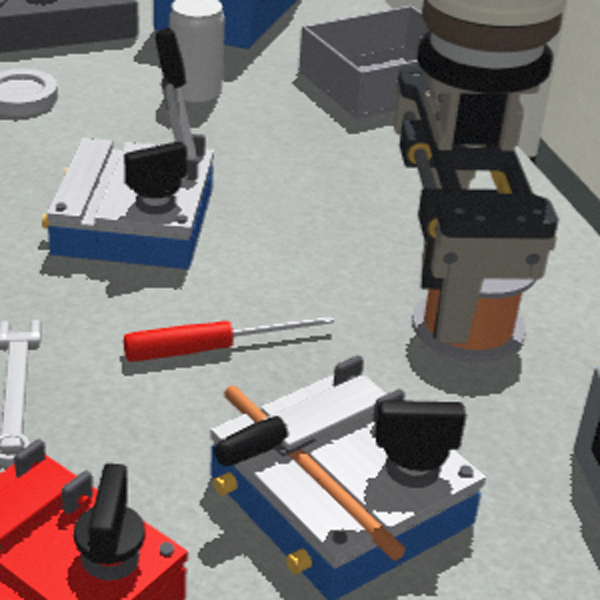

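The knob bar at crop (420,430) has turned over to locked. The lever is shut, the rod is in its groove, the spare is untouched and the gripper is clear, so I'm handing in.

```bash
python3 -c "
from bench import r
print(r.finish_job())"
```

```text
the job is handed in; nothing more can be done
None
```

I shut the lever over the copper rod, then turned that block's knob clockwise to its locked stop, and handed the job in at about 17.7 s; the last picture showed the rod still in its groove and the spare block unchanged.

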